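Roll the polishing barrel up onto its rollers and push the keeper across

TASK

Push the polishing barrel slowly up the loading ramp with your fingertips, never letting it roll back or run away from you, until it lies home between the two rollers at the top against its stop. Then push the keeper bar by its upright tab fully across behind the barrel. Do not lift the barrel off the ramp, and leave the other things on the bench where they are.

Things in the scene. Friction and masses are not known exactly. Their poses are not given: they have to be found in the camera images.
- rig: The barrel polisher with its loading ramp, one fixed unit 148 mm wide, x=-185 to 220. Origin on the bench, x uphill, y across, z up. Its place and heading vary. In its frame (mm): foot of slope x=-170 z=15, crest x=58 z=47; motor housing x=164 to 220, 105 high; aluminium keeper bed outside the lane x=22 to 52, y=-74 to -156, 77 high; cheeks beside the rollers y=+-66, 68 high.
- deck: The ramp's sloping plywood deck, fixed, 8 degrees steep, a lane 124 mm wide between side guides 12 high and 8 thick. Origin on the slope at the inner face of the 8 mm high lip at its foot, mid-lane; x runs up the slope, y across, z square off it. A barrel lying on the slope has its axis at z=42 mm; it starts against the lip, at about x=25 mm.
- barrel: The polishing barrel: smooth black hard-plastic cylinder with steel discs on its ends, 84 mm in diameter, 110 long, 0.4 to 0.85 kg, lying across the ramp's foot. It rolls back if let go on the slope; pushed, it may roll or slide (friction on the ramp about 0.35). Origin at its centre; y is its axis, x and z turn as it rolls.
- home (a point): Where the barrel's centre lies when home (polisher x=92, y=0, z=83 mm). Two fixed rubber rollers cross the lane there: near one axis x=66 z=36, radius 12, flush with the slope; stop roller axis x=136 z=46, radius 16. Once its axis passes x=66 the barrel drops 6 mm by itself into the bed between them and stays there.
- keeper (a joint): Travel of the keeper, a 12 mm square steel slide bar, axis 84 mm above the bench: 0 = drawn back outside the lane, 0.060 m = fully across, at its end stop. It moves along the polisher's +y on the line x=37 mm, just downhill of the barrel when that is home. About 2 N of friction; stays where left; starts 0 to 10 mm out.
- keeper_tab (a point): Middle of the outer (-y) face of the keeper's upright steel tab, 30 mm wide along the polisher's x, 8 thick, its top 20 mm above this point (129 above the bench). Push this face towards the polisher's +y. The space outside it is free but for the keeper's bed below, 77 mm high.
- jar: Lidded glass jar, 52 mm across, 70 tall, standing beside the foot of the ramp. Origin at its underside. Leave alone.
- nut: Big steel hex nut, 28 across, 20 high, on the other side of the ramp. Origin at its underside. Leave alone.
- spare: Smaller black rubber barrel standing on end beside the ramp, 54 mm across, 75 tall. Origin at its underside. Leave alone.
- doming: Steel doming block, a 50 mm cube. Origin at its underside. Leave alone.
- pin: Flat wooden bench pin, 110 x 65 x 18 mm. Origin at its underside. Leave alone.
- dish: White china dish, 84 mm across, 30 high. Origin at its underside. Leave alone.
- hammer: Hammer lying flat, 180 mm long. Leave alone.
There are look-alikes about, which are no part of the job. What is shaped like the barrel but green or purple is not meant.

How it is judged:
By the outcome, as a careful person would: the job done as asked, in the order asked, and still so for the second after the job is handed in, with the robot touching nothing.
It also fails if it takes over 58 s, if anything falls off the work surface, if the arm or the gripper's body presses on something with over 40 N, if the wrist force passes 120 N, or if a joint passes its speed limit or range.

ROBOT

A 6-joint arm with a two-finger parallel gripper is mounted at the origin on the work surface. World frame = base frame: x ahead of the robot, y to its left, z up, the work surface at z = 0. Lengths are in mm, angles in rad, forces in N, time in s.
With the tool pointing down it reaches from about 400 to 925 mm from the base axis. Payload 12.5 kg.
Tool frame: the origin (TCP) lies at the very end of the fingers, on their centre line; the grasp point (between the pads) lies 19 mm behind it; y points along the fingers, z is the direction in which the jaws open and shut, and the axes are right-handed (so a half turn about y gives the same grasp; the last joint's range is limited). The gripper opens to 95 mm and grips with 3 to 60 N. Pads are 20 mm wide; open, the fingers measure 119 mm over their backs; the gripper's body (75 mm by 180 mm) begins 59 mm behind the grasp point.
Start: joints at [-1.36, 0.491, 1.559, -0, 1.092, -0.106], TCP at [194.728, -593.909, 214.661] pointing down, gripper open.
Joint ranges: [-3.1, 3.1], [-0.84, 2.19], [0.05, 2.79], [-1.13, 4.28], [0.06, 2.93], [-2.69, 2.69]. Speed limits (rad/s): [2.22, 2.22, 2.79, 3.14, 3.14, 3.14].

INTERFACE

Orientations are given as [roll, pitch, yaw] about the fixed x, y, z axes, in that order (R = Rz(yaw) Ry(pitch) Rx(roll)).
In Python, from cell import * gives the robot as it stands. The module is installed in compiled form; this text tells all that it offers.
- The arm moves only by the shell command python3 -m jog 'ROWS'. ROWS is a JSON object of lists of equal length, an entry for each row: "dp": the shift along the tool's x, y, z in m, a list of three; "rot": the turn, a rotation vector about the tool's x, y, z in rad, a list of three; "claw": the finger opening in m, from 0 to 0.0951. In form: {"dp": [[x, y, z], ...], "rot": [[wx, wy, wz], ...], "claw": [claw, ...]}. A call has 1 to 12 rows; each row is the pose to reach, as a shift and turn from the pose commanded when the call began, along the tool's axes at that moment; what a row does not reach only later rows make up. A row lasts 1/10 s, in which the tool goes at most 50 mm and 8.59 degrees, less where a joint would pass 70% of its speed; a pose out of reach is approached as far as the arm can. A call with a gripper value outside its range is refused whole. The fingers move at their own pace and stop on an object; the grip force is fixed at half the most. Time passes only in rows, so rows that repeat a pose let the fingers close. It gives the time, the measured TCP pose, the force and the opening at its end, in the units of the state.
- state(): the state, without advancing time (a new reading comes with each control period).
- read_camera(name): name is "scene" or "top" or "wrist"; returns the picture (480x640x3 uint8, red, green, blue); there is no depth.
- camera_info(name): a dict with "fx", "fy", "cx", "cy" (pixels), "eye" and "rotation" of the camera in the world. Camera axes: x right, y down, z forward; pixel columns grow to the right and rows downward; lengths in mm; the calibration is good to about 2 mm. A picture is of the moment at which its call begins: read the wrist's pose just before it. camera_info takes no time and is no camera call; for the wrist camera it gives the pose at the moment of the call.
- job_done(): hands the job in, once; it reports no verdict.
The state is a dict: "t": time; "joints": joint angles; "qvel": joint speeds; "tau": joint torques, N m; "eef_pos": TCP position; "tcp_rot": TCP orientation; "ft_force": force on the tool from outside, world axes, zero at the start; "moment": the same for the moment, N m; "opening": opening from 0.0 (shut) to 1.0 (fully open).
Only numpy, scipy, OpenCV 4.12 (cv2) and the standard library are available. Lean on these libraries where they do the work, as an engineer would, in place of code of your own. Each camera call takes 0.05 s, during which the arm holds its last target. There are 200 camera calls.

## Working session

There is one attempt and no reset: what is moved stays moved. The work goes in short steps, Python scripts to look and compute and a shell command to move; the robot and the scene stay as the last step left them, time stands still between calls to the robot, and variables do not carry over. Pictures are saved under pics/ and viewed, on a budget of 10 in all, crops included, one or two more only if the job needs it, and the job is handed in when it is done.

```bash
mkdir -p pics; python3 - <<'E'
from cell import *
import cv2
print(state())
for n in("top","scene"):
    print(n,camera_info(n))
    cv2.imwrite(f"pics/{n}0.png",read_camera(n)[:,:,::-1])
E
```

```text
{'t': 0.0, 'joints': array([-1.35959827e+00,  4.91563050e-01,  1.55946306e+00, -3.02834410e-05,
        1.09168985e+00, -1.05611759e-01]), 'qvel': array([-7.22597097e-05,  2.71873876e-03,  6.56862328e-04, -1.65837552e-03,
       -5.09734672e-04, -5.78143476e-04]), 'tau': array([ 2.31216982e-03, -6.12636566e+01, -2.58172721e+01,  6.91905781e-02,
        4.83246823e-02, -1.43244242e-04]), 'eef_pos': array([ 194.66563627, -593.64920615,  214.05489177]), 'tcp_rot': array([-1.57191621e+00,  9.17058896e-05, -2.82476892e+00]), 'ft_force': array([ 0.19591868, -0.71223429, -0.48782351]), 'moment': array([ 0.00739402,  0.00028705, -0.0320557 ]), 'opening': 0.9995200195246872}
top {'fx': 567.9282930832843, 'fy': 567.9282930832843, 'cx': 313.3467672446851, 'cy': 237.24108889656063, 'eye': array([ 408.12782745,  -35.31602241, 1390.97487783]), 'rotation': array([-3.06969068e+00, -1.10739163e-03, -1.54252118e+00])}
scene {'fx': 434.99873656012556, 'fy': 434.99873656012556, 'cx': 323.09101868058315, 'cy': 233.94128208198237, 'eye': array([ 833.70375679, -499.81128997,  833.63239698]), 'rotation': array([-2.49137174,  0.00661351,  0.52897219])}
```

View pics/top0.png

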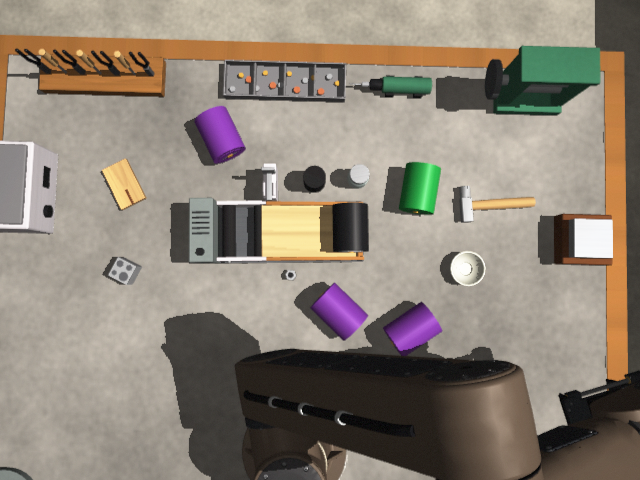

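View pics/scene0.png

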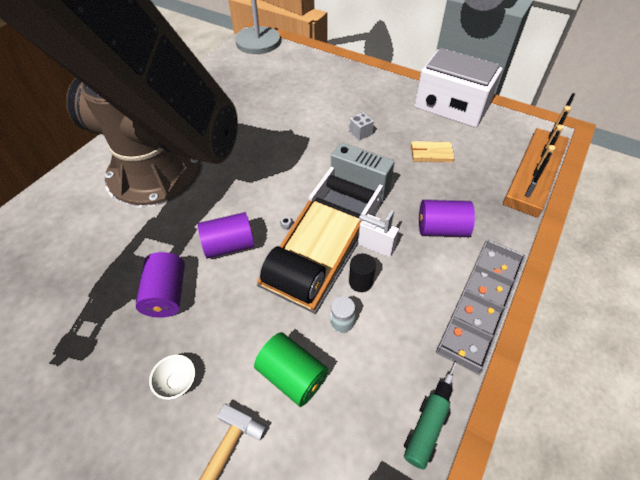

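The top view looks along the rig, with uphill towards image left (world +y) and the keeper on the far (+x) side. Things that could be taken for the barrel, by top pixel:
- black cylinder on the ramp foot (350,227)
- green (421,188)
- purple (220,134), (339,311) and (413,328)
- small black spare standing at (314,179)

I choose the black one on the ramp at (350,227) and check it in a close crop.

```bash
python3 - <<'E'
import cv2
a=cv2.imread("pics/top0.png")[155:275,180:380]
cv2.imwrite("pics/crop1.png",cv2.resize(a,None,fx=4,fy=4,interpolation=cv2.INTER_CUBIC))
a=cv2.imread("pics/scene0.png")[135:315,250:410]
cv2.imwrite("pics/crop2.png",cv2.resize(a,None,fx=3.3333,fy=3.3333,interpolation=cv2.INTER_CUBIC))
E
```

```text
(no output)
```

View pics/crop1.png

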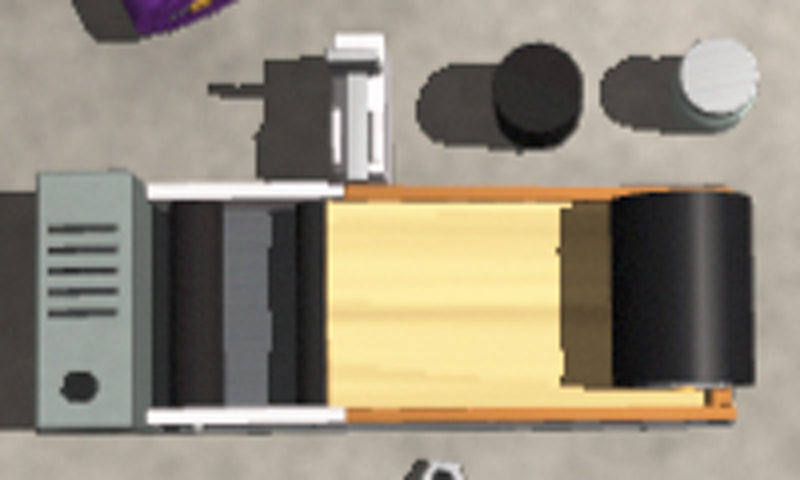

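View pics/crop2.png

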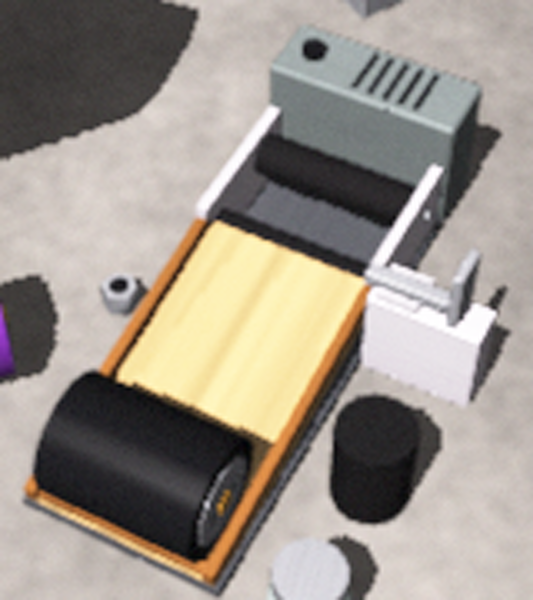

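The crops confirm it. The plain black cylinder with steel end discs lies across the ramp foot, at crop1 (682,290). The tab is at crop1 (354,58), with its outer face up-image. Next I fit the rig pose.

```bash
cat > h.py <<'E'
from cell import *
import numpy as np, cv2
from scipy.spatial.transform import Rotation as R
from scipy.optimize import least_squares
def proj(n,P):
    c=camera_info(n); M=R.from_euler('xyz',c['rotation']).as_matrix()
    q=(np.atleast_2d(P)-c['eye'])@M
    return q[:,:2]/q[:,2:]*[c['fx'],c['fy']]+[c['cx'],c['cy']]
def rig(p,P):
    P=np.atleast_2d(P); return R.from_euler('z',p[2]).apply(P)+[p[0],p[1],0]
E
python3 - <<'E'
from h import *
H=[(220,-74,105),(164,-74,105),(164,74,105),(220,74,105)]
T=np.array([(37,172),(131,172),(132,430),(38,430)])/4+[180,155]
S=np.array([(480,92),(457,130),(272,72),(302,28)])*.3+[250,135]
S2=[(22,None)]
def f(p,k): 
    o=[]
    if k!=1:o.append(proj('top',rig(p,H))-T)
    if k!=0:o.append(proj('scene',rig(p,H))-S)
    return np.concatenate(o).ravel()
for k in (0,1,2):
    r=least_squares(f,[550,0,np.pi/2],args=(k,),x_scale=[100,100,1]);print(k,r.x,np.round(r.fun,1))
p=r.x
q=lambda n,P:(proj(n,rig(p,P)))
X=[(52,-0,129),(37,-66,68),(37,66,68),(-185,-74,20),(-185,74,20)]
print((q('top',X)-[180,155])*4); print((q('scene',X)-[250,135])/.3)
E
```

```text
0 [518.23204043  29.3609557    1.6149656 ] [-0.5 -0.   0.6 -0.4  0.6  0.  -0.7  0.4]
1 [528.97623265  30.03777617   1.62898545] [ 1.7 -1.5 -0.1  2.  -1.3 -0.1 -0.3 -0.7]
2 [522.62129795  30.14267237   1.61915297] [-0.9 -1.5  0.2 -2.   0.4 -1.6 -0.8 -1.1  0.  -2.  -2.   1.4 -2.8 -1.
 -1.6 -1.5]
[[326.12737797 285.38096836]
 [359.5273109  182.28019636]
 [362.83303576 407.25320103]
 [730.32253673 172.75416296]
 [736.7739083  416.11521649]]
[[285.25756231 179.82448883]
 [361.07286851 288.81738759]
 [190.35554413 221.93786684]
 [218.40057321 589.75889446]
 [ 17.48792496 495.094579  ]]
```

```bash
python3 - <<'E'
from h import *
def f(p,k):
    w=p[3]
    H=[(220,-w,105),(164,-w,105),(164,w,105),(220,w,105)]
    T=np.array([(37,172),(131,172),(132,430),(38,430)])/4+[180,155]
    S=np.array([(480,92),(457,130),(272,72),(302,28)])*.3+[250,135]
    o=[]
    if k!=1:
        o.append((proj('top',rig(p,H))-T).ravel())
        G=[(45,-70,57),(-165,-70,28),(45,70,57),(-165,70,28)]
        o.append(proj('top',rig(p,G))[:,1]-(np.array([186,187,422,421])/4+155))
        o.append(proj('top',rig(p,[(58,0,47)]))[:,0]-(327/4+180))
        o.append(proj('top',rig(p,[(37,-66,68),(37,66,68)]))[:,1]-(np.array([191,415])/4+155))
    if k!=0:
        o.append((proj('scene',rig(p,H))-S).ravel())
        o.append((proj('scene',rig(p,[(58,-62,47),(58,62,47)]))-(np.array([(366,286),(210,222)])*.3+[250,135])).ravel())
    return np.concatenate(o)
for k in (0,1,2):
    r=least_squares(f,[520,30,1.6,74],args=(k,),x_scale=[100,100,1,100]);print(k,r.x,np.round(r.fun,1))
E
```

```text
0 [517.74309257  29.61496339   1.6125494   73.52481441] [-0.5  0.2  0.6 -0.2  0.4 -0.2 -0.9  0.2  0.   0.2  0.2 -0.3  0.5 -0.2
  0.1]
1 [523.03278197  29.92303189   1.60240406  72.25708203] [ 0.7 -1.3 -1.7  2.  -0.8 -0.6  0.6 -1.   0.5  0.2  0.7  0.5]
2 [519.17684485  30.22371452   1.6036019   73.11893357] [-0.4 -1.1  0.6 -1.3 -0.2 -1.6 -1.4 -1.5 -0.8  0.2 -0.6 -0.3  0.3 -1.
 -0.7 -0.4 -1.9 -2.9  1.4 -2.6 -1.4 -1.1 -1.7 -0.9 -0.5 -0.6 -0.2]
```

```bash
cat >> h.py <<'E'
P=np.array([519,30,1.608])
def go(rp,yaw=P[2]-np.pi):
    "rig-frame TCP target (mm) -> dp (m), rot for jog"
    s=state(); A=R.from_euler('xyz',s['tcp_rot']); w=rig(P,rp)[0]
    B=R.from_euler('xyz',[-np.pi/2,0,yaw])
    print('t',round(s['t'],2),'now rig',np.round(R.from_euler('z',-P[2]).apply(s['eef_pos']-[P[0],P[1],0]),1),'dp',np.round(A.inv().apply(w-s['eef_pos'])/1000,4),'rot',np.round((A.inv()*B).as_rotvec(),4))
E
python3 - <<'E'
from h import *
print(rig(P,[-225,0,200])); go([-225,0,200])
for n in("top","scene"):print(proj(n,rig(P,[(-151-42,0,60)])))
E
```

```text
[[ 527.36889558 -194.84430521  200.        ]]
t 0.1 now rig [-611.2  347.3  214.1] dp [-0.4404  0.0144 -0.2753] rot [ 8.0000e-04 -1.2912e+00 -7.0000e-04]
[[368.34263027 229.3870982 ]]
[[278.75305981 289.71516612]]
```

```bash
python3 -m jog '{"dp":[[-0.04,0,-0.025],[-0.08,0,-0.05],[-0.12,0,-0.075],[-0.16,0,-0.1],[-0.2,0,-0.125],[-0.24,0,-0.15],[-0.28,0,-0.175],[-0.32,0,-0.2],[-0.36,0,-0.225],[-0.4,0,-0.25],[-0.44,0,-0.275],[-0.44,0,-0.275]],"rot":[[0,-0.12,0],[0,-0.24,0],[0,-0.36,0],[0,-0.48,0],[0,-0.6,0],[0,-0.72,0],[0,-0.84,0],[0,-0.96,0],[0,-1.08,0],[0,-1.2,0],[0,-1.291,0],[0,-1.291,0]],"claw":[0.05,0.05,0.05,0.05,0.05,0.05,0.05,0.05,0.05,0.05,0.05,0.05]}'
python3 - <<'E'
from h import *
go([-225,-3,48])
c=camera_info('wrist');print(c)
i=read_camera('wrist');cv2.imwrite('pics/w1.png',i[:,:,::-1])
E
```

```text
t: 1.3
eef_pos: [529.5, -191.6, 214.3]
tcp_rot: [-1.571, 0.001, -1.526]
ft_force: [-1.0, 0.3, -0.5]
opening: 0.523
t 1.3 now rig [-221.9   -2.3  214.3] dp [0.0033 0.1663 0.0007] rot [-0.0002  0.0074 -0.0006]
{'fx': 428.62438680121403, 'fy': 428.62438680121403, 'cx': 318.35892496327057, 'cy': 238.80994746636893, 'eye': array([ 526.0917053 , -121.89296889,  385.61477584]), 'rotation': array([2.88718759e+00, 4.41298927e-04, 4.47001395e-02])}
```

View pics/w1.png

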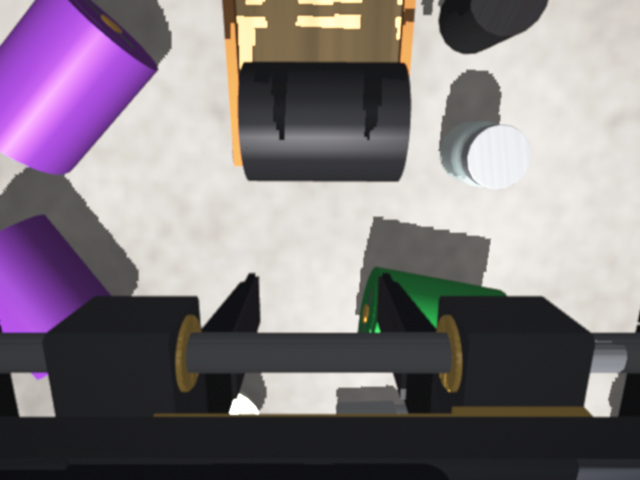

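```bash
cat >> h.py <<'E'
def back(n,uv,z):
    c=camera_info(n); M=R.from_euler('xyz',c['rotation']).as_matrix()
    d=M@np.array([(uv[0]-c['cx'])/c['fx'],(uv[1]-c['cy'])/c['fy'],1])
    w=c['eye']+d*(z-c['eye'][2])/d[2]
    return np.round(R.from_euler('z',-P[2]).apply(w-[P[0],P[1],0]),1)
E
python3 - <<'E'
from h import *
for uv,z in [((375,268),75),((375,268),42),((505,290),60),((240,120),85),((410,120),85),((322,180),55),((230,40),45),((408,30),45),((226,10),45),((410,10),45)]: print(uv,z,back('wrist',uv,z))
E
```

```text
(375, 268) 75 [-257.3  -43.6   75. ]
(375, 268) 42 [-268.3  -48.2   42. ]
(505, 290) 60 [-280.6 -151.6   60. ]
(240, 120) 85 [-149.2   52.9   85. ]
(410, 120) 85 [-148.7  -61.9   85. ]
(322, 180) 55 [-193.   -3.   55.]
(230, 40) 45 [-92.1  65.   45. ]
(408, 30) 45 [-84.9 -65.   45. ]
(226, 10) 45 [-72.2  66.9  45. ]
(410, 10) 45 [-71.7 -65.7  45. ]
```

```bash
python3 -m jog '{"dp":[[0.003,0.03,0.001],[0.003,0.065,0.001],[0.003,0.1,0.001],[0.003,0.135,0.001],[0.003,0.16,0.001],[0.003,0.169,0.001],[0.003,0.169,0.001],[0.003,0.169,0.001]],"rot":[[0,0,0],[0,0,0],[0,0,0],[0,0,0],[0,0,0],[0,0,0],[0,0,0],[0,0,0]],"claw":[0.05,0.05,0.05,0.05,0.05,0.05,0.05,0.05]}'
python3 - <<'E'
from h import *
go([-203,-4,46])
E
```

```text
t: 2.15
eef_pos: [528.5, -199.2, 46.6]
tcp_rot: [-1.57, -0.001, -1.535]
ft_force: [-0.2, -0.3, 0.2]
opening: 0.525
t 2.15 now rig [-229.3   -1.    46.6] dp [-0.0264  0.0006  0.003 ] rot [-0.001  -0.001   0.0007]
```

```bash
python3 -m jog '{"dp":[[-0.004,0,0.001],[-0.008,0,0.002],[-0.012,0,0.003],[-0.016,0,0.003],[-0.02,0,0.003],[-0.023,0,0.003],[-0.025,0,0.003],[-0.027,0,0.003],[-0.029,-0.0003,0.003],[-0.031,-0.0006,0.003],[-0.033,-0.0009,0.003],[-0.035,-0.0012,0.003]],"rot":[[0,0,0],[0,0,0],[0,0,0],[0,0,0],[0,0,0],[0,0,0],[0,0,0],[0,0,0],[0,0,0],[0,0,0],[0,0,0],[0,0,0]],"claw":[0.05,0.05,0.05,0.05,0.05,0.05,0.05,0.05,0.05,0.05,0.05,0.05]}'
python3 - <<'E'
from h import *
go([-170,-4,51]);print(state()['ft_force'])
E
```

```text
t: 3.35
eef_pos: [530.1, -163.4, 46.9]
tcp_rot: [-1.571, -0.0, -1.534]
ft_force: [-0.2, -1.8, 1.5]
opening: 0.53
t 3.35 now rig [-193.7   -3.9   46.9] dp [-0.0237 -0.0041  0.0001] rot [-0.0003 -0.0003  0.0003]
[-0.20357052 -1.76206281  1.45418814]
```

```bash
python3 -m jog '{"dp":[[-0.003,-0.0004,0],[-0.006,-0.0008,0],[-0.009,-0.0013,0],[-0.012,-0.0017,0],[-0.015,-0.0021,0],[-0.018,-0.0025,0],[-0.021,-0.003,0],[-0.024,-0.0034,0],[-0.027,-0.0038,0],[-0.03,-0.0042,0],[-0.033,-0.0046,0],[-0.036,-0.0051,0]],"rot":[[0,0,0],[0,0,0],[0,0,0],[0,0,0],[0,0,0],[0,0,0],[0,0,0],[0,0,0],[0,0,0],[0,0,0],[0,0,0],[0,0,0]],"claw":[0.05,0.05,0.05,0.05,0.05,0.05,0.05,0.05,0.05,0.05,0.05,0.05]}'
python3 - <<'E'
from h import *
go([-120,-4,57]);print(state()['ft_force'])
i=read_camera('wrist');cv2.imwrite('pics/w2.png',i[:,:,::-1])
E
```

```text
t: 4.55
eef_pos: [528.6, -127.2, 52.0]
tcp_rot: [-1.571, -0.0, -1.534]
ft_force: [0.6, -2.4, 1.0]
opening: 0.527
t 4.55 now rig [-157.4   -3.8   52. ] dp [-0.0374 -0.005   0.0002] rot [-0.     -0.0002  0.0001]
[ 0.5635761  -2.39083249  1.000917  ]
```

View pics/w2.png

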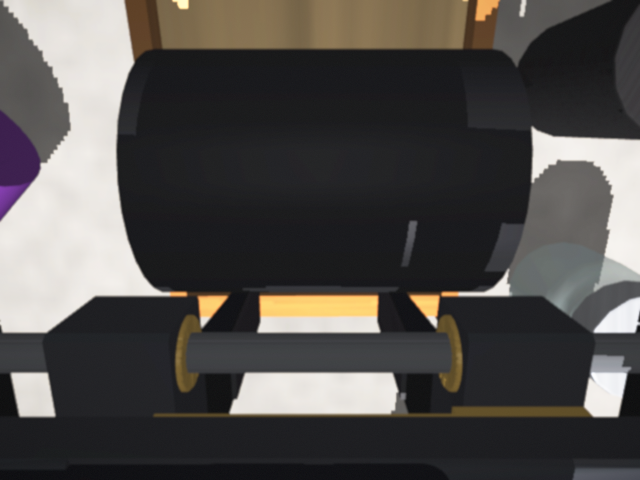

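The barrel sits square against both fingertips (px 118–532, rear edge level at row 290) and is clear of the lip. I carry on at 30 mm/s.

```bash
python3 -m jog '{"dp":[[-0.003,-0.0004,0],[-0.006,-0.0008,0],[-0.009,-0.0013,0],[-0.012,-0.0017,0],[-0.015,-0.0021,0],[-0.018,-0.0025,0],[-0.021,-0.003,0],[-0.024,-0.0034,0],[-0.027,-0.0038,0],[-0.03,-0.0042,0],[-0.033,-0.0046,0],[-0.036,-0.0051,0]],"rot":[[0,0,0],[0,0,0],[0,0,0],[0,0,0],[0,0,0],[0,0,0],[0,0,0],[0,0,0],[0,0,0],[0,0,0],[0,0,0],[0,0,0]],"claw":[0.05,0.05,0.05,0.05,0.05,0.05,0.05,0.05,0.05,0.05,0.05,0.05]}' && python3 -m jog '{"dp":[[-0.003,-0.0004,0],[-0.006,-0.0008,0],[-0.009,-0.0013,0],[-0.012,-0.0017,0],[-0.015,-0.0021,0],[-0.018,-0.0025,0],[-0.021,-0.003,0],[-0.024,-0.0034,0],[-0.027,-0.0038,0],[-0.03,-0.0042,0],[-0.033,-0.0046,0],[-0.036,-0.0051,0]],"rot":[[0,0,0],[0,0,0],[0,0,0],[0,0,0],[0,0,0],[0,0,0],[0,0,0],[0,0,0],[0,0,0],[0,0,0],[0,0,0],[0,0,0]],"claw":[0.05,0.05,0.05,0.05,0.05,0.05,0.05,0.05,0.05,0.05,0.05,0.05]}'
python3 - <<'E'
from h import *
go([-20,-4,72]);print(state()['ft_force'],state()['moment'])
E
```

```text
t: 5.8
eef_pos: [527.3, -91.2, 57.1]
tcp_rot: [-1.571, -0.0, -1.534]
ft_force: [-0.2, -1.9, 0.5]
opening: 0.522
t: 7.0
eef_pos: [526.0, -55.2, 62.1]
tcp_rot: [-1.571, -0.0, -1.534]
ft_force: [0.5, -2.4, 0.7]
opening: 0.526
t 7.0 now rig [-85.4  -3.8  62.1] dp [-0.0654 -0.0099  0.0002] rot [ 0.     -0.0003  0.    ]
[ 0.48740048 -2.36115815  0.68431387] [-0.44191224 -0.11022265 -0.03777537]
```

```bash
python3 -m jog '{"dp":[[-0.003,-0.0004,0],[-0.006,-0.0008,0],[-0.009,-0.0013,0],[-0.012,-0.0017,0],[-0.015,-0.0021,0],[-0.018,-0.0025,0],[-0.021,-0.003,0],[-0.024,-0.0034,0],[-0.027,-0.0038,0],[-0.03,-0.0042,0],[-0.033,-0.0046,0],[-0.036,-0.0051,0]],"rot":[[0,0,0],[0,0,0],[0,0,0],[0,0,0],[0,0,0],[0,0,0],[0,0,0],[0,0,0],[0,0,0],[0,0,0],[0,0,0],[0,0,0]],"claw":[0.05,0.05,0.05,0.05,0.05,0.05,0.05,0.05,0.05,0.05,0.05,0.05]}' && python3 -m jog '{"dp":[[-0.003,-0.0004,0],[-0.006,-0.0008,0],[-0.009,-0.0013,0],[-0.012,-0.0017,0],[-0.015,-0.0021,0],[-0.018,-0.0025,0],[-0.021,-0.003,0],[-0.024,-0.0034,0],[-0.027,-0.0038,0],[-0.03,-0.0042,0],[-0.033,-0.0046,0],[-0.036,-0.0051,0]],"rot":[[0,0,0],[0,0,0],[0,0,0],[0,0,0],[0,0,0],[0,0,0],[0,0,0],[0,0,0],[0,0,0],[0,0,0],[0,0,0],[0,0,0]],"claw":[0.05,0.05,0.05,0.05,0.05,0.05,0.05,0.05,0.05,0.05,0.05,0.05]}'
python3 - <<'E'
from h import *
go([14,-4,76]);print(state()['ft_force'],state()['moment'])
i=read_camera('scene');cv2.imwrite('pics/s2.png',cv2.resize(i[110:320,240:440,::-1],None,fx=2.8,fy=2.8))
E
```

```text
t: 8.2
eef_pos: [524.6, -19.3, 67.2]
tcp_rot: [-1.571, -0.0, -1.534]
ft_force: [-0.1, -2.1, 1.9]
opening: 0.529
t: 9.4
eef_pos: [523.3, 16.7, 72.3]
tcp_rot: [-1.571, -0.0, -1.534]
ft_force: [0.8, -2.3, 1.2]
opening: 0.522
t 9.4 now rig [-13.5  -3.8  72.3] dp [-0.0275 -0.0037  0.0002] rot [-0.     -0.0002  0.0001]
[ 0.82378625 -2.28475372  1.19809291] [-0.41313042 -0.09382313 -0.01465711]
```

View pics/s2.png

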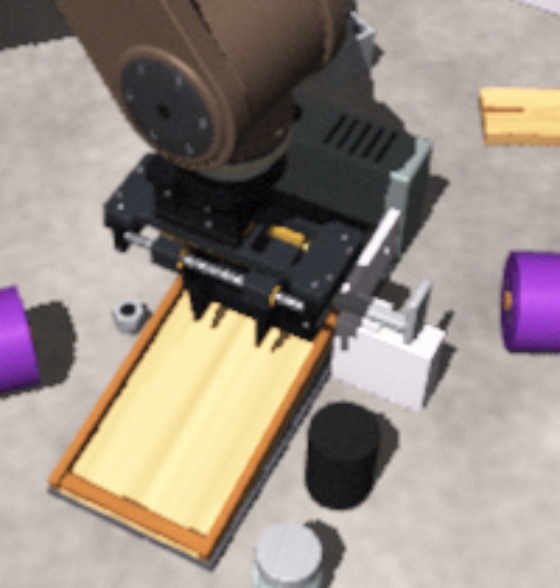

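```bash
python3 -m jog '{"dp":[[-0.002,-0.0003,0],[-0.004,-0.0006,0],[-0.006,-0.0009,0],[-0.008,-0.0012,0],[-0.01,-0.0015,0],[-0.012,-0.0018,0],[-0.014,-0.002,0],[-0.016,-0.0023,0],[-0.018,-0.0026,0],[-0.02,-0.0029,0],[-0.022,-0.0032,0],[-0.024,-0.0035,0]],"rot":[[0,0,0],[0,0,0],[0,0,0],[0,0,0],[0,0,0],[0,0,0],[0,0,0],[0,0,0],[0,0,0],[0,0,0],[0,0,0],[0,0,0]],"claw":[0.05,0.05,0.05,0.05,0.05,0.05,0.05,0.05,0.05,0.05,0.05,0.05]}'
python3 - <<'E'
from h import *
go([14,-4,76]);print(state()['ft_force'],state()['moment'])
E
```

```text
t: 10.65
eef_pos: [522.4, 40.6, 75.9]
tcp_rot: [-1.571, -0.0, -1.534]
ft_force: [-0.3, -2.3, 0.8]
opening: 0.528
t 10.65 now rig [10.5 -3.8 75.9] dp [-0.0035 -0.0001  0.0002] rot [-0.0001 -0.0001  0.0002]
[-0.25588    -2.31671062  0.79707822] [-0.29679272 -0.14053419  0.00780735]
```

Still in contact, just before the crest. I creep over at about 15 mm/s.

```bash
python3 -m jog '{"dp":[[-0.0015,0,0],[-0.003,0,0],[-0.0045,0,0],[-0.006,0,0],[-0.0075,0,0],[-0.009,0,0],[-0.0105,0,0],[-0.012,0,0],[-0.0135,0,0],[-0.015,0,0],[-0.0165,0,0],[-0.018,0,0]],"rot":[[0,0,0],[0,0,0],[0,0,0],[0,0,0],[0,0,0],[0,0,0],[0,0,0],[0,0,0],[0,0,0],[0,0,0],[0,0,0],[0,0,0]],"claw":[0.05,0.05,0.05,0.05,0.05,0.05,0.05,0.05,0.05,0.05,0.05,0.05]}'
python3 - <<'E'
from h import *
go([35,-4,76]);print(state()['ft_force'],state()['moment'])
i=read_camera('wrist');cv2.imwrite('pics/w3.png',i[:,:,::-1])
E
```

```text
t: 11.85
eef_pos: [521.8, 58.5, 75.8]
tcp_rot: [-1.571, -0.0, -1.534]
ft_force: [-0.7, -0.3, 0.0]
opening: 0.527
t 11.85 now rig [28.4 -3.8 75.8] dp [-0.0066 -0.0002  0.0002] rot [-0.     -0.0003  0.0001]
[-0.73918839 -0.30951836  0.03707062] [-0.0072525  -0.14142106  0.02409043]
```

View pics/w3.png

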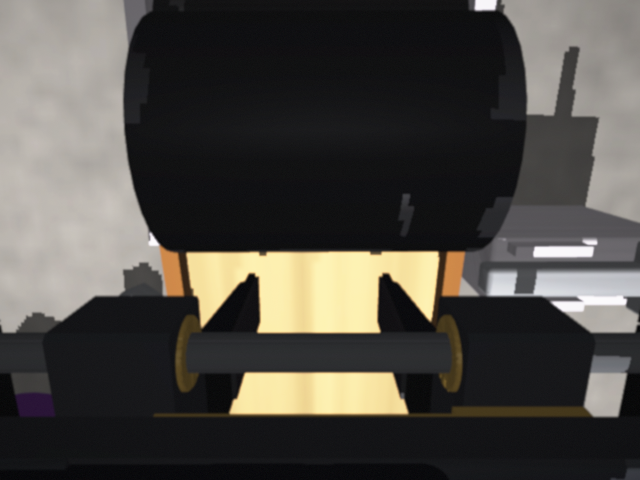

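```bash
python3 - <<'E'
from h import *
a=np.linspace(0,2*np.pi,73)
for x,z in((92,83),(66,90)):
    c=[(x+42*np.cos(t),0,z+42*np.sin(t)) for t in a]
    v=proj('wrist',rig(P,c))[:,1]; print(x,'rows',v.min(),v.max())
for u in (328,354,382): print(back('top',(u/4+180,48/4+155),129))
print(back('top',(354/4+180,70/4+155),129))
go([-15,-4,76])
E
```

```text
92 rows 19.05589211698458 257.2826663158336
66 rows 98.78299259858784 331.8659773002369
[  50.6 -137.   129. ]
[  36.  -136.8  129. ]
[  20.3 -136.7  129. ]
[  36.1 -124.3  129. ]
t 11.9 now rig [28.6 -3.8 75.8] dp [ 0.0436 -0.0002  0.0002] rot [ 0.     -0.0002  0.    ]
```

The wrist view shows the barrel clear of the fingers, with its silhouette at rows 11–250. Home predicts 19–257, and 99–332 if it were still on the crest, so it is in the bed. Now I retreat and go round to the tab.

```bash
python3 -m jog '{"dp":[[0.022,0,0],[0.044,0,0],[0.044,-0.04,0],[0.044,-0.08,0],[0.044,-0.12,0],[0.02,-0.12,0.04],[0,-0.12,0.08],[-0.008,-0.12,0.125],[-0.008,-0.12,0.171],[-0.008,-0.12,0.171],[-0.008,-0.12,0.171]],"rot":[[0,0,0],[0,0,0],[0,0,0],[0,0,0],[0,0,0],[0,0,0],[0,0,0],[0,0,0],[0,0,0],[0,0,0],[0,0,0]],"claw":[0.05,0.05,0.05,0.05,0.05,0.02,0,0,0,0,0]}'
python3 - <<'E'
from h import *
go([37,-172,102])
i=read_camera('wrist');cv2.imwrite('pics/w4.png',i[:,:,::-1])
E
```

```text
t: 13.0
eef_pos: [692.2, 72.8, 194.6]
tcp_rot: [-1.573, -0.0, -1.534]
ft_force: [-0.1, -0.9, -0.7]
opening: 0.077
t 13.0 now rig [  36.4 -174.7  194.6] dp [-0.0006  0.0926 -0.0025] rot [ 0.0018 -0.0001  0.    ]
```

View pics/w4.png

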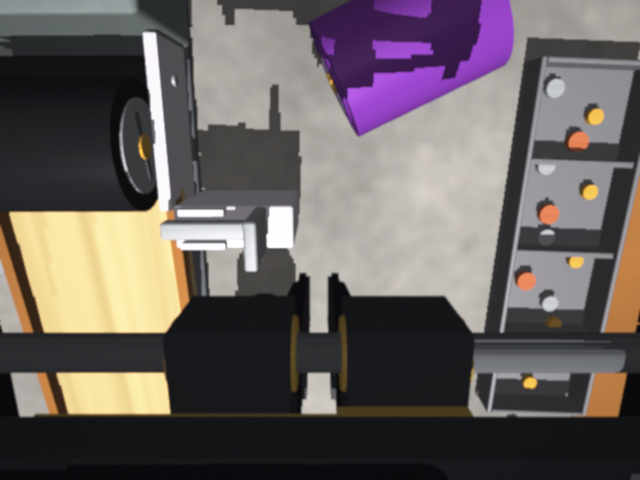

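Barrel is home (end disc at (137,145)). The keeper bar runs left from the tab, and the tab's outer face is at column ~258, rows 222–270. Descend outside it.

```bash
python3 -c "
from h import *
print(back('wrist',(258,224),129),back('wrist',(258,268),129))"
python3 -m jog '{"dp":[[0,0.03,0],[0,0.06,0],[0,0.085,0],[0,0.093,0],[0,0.093,0],[0,0.093,0]],"rot":[[0,0,0],[0,0,0],[0,0,0],[0,0,0],[0,0,0],[0,0,0]],"claw":[0,0,0,0,0,0]}'
python3 - <<'E'
from h import *
go([37,-149,102]);print(state()['ft_force'])
E
```

```text
[  53.  -139.3  129. ] [  26.7 -138.3  129. ]
t: 13.65
eef_pos: [692.6, 72.7, 104.4]
tcp_rot: [-1.569, -0.0, -1.534]
ft_force: [0.7, 0.2, 0.5]
opening: 0.001
t 13.65 now rig [  36.2 -175.1  104.4] dp [-0.0008  0.0023 -0.0261] rot [-0.0017 -0.0003  0.0001]
[0.72972492 0.21237705 0.54107402]
```

```bash
python3 -m jog '{"dp":[[0,0,-0.004],[0,0,-0.01],[0,0,-0.015],[0,0,-0.019],[0,0,-0.022],[0,0,-0.025],[0,0,-0.028],[0,0,-0.032],[0,0,-0.036],[0,0,-0.04],[0,0,-0.044],[0,0,-0.048]],"rot":[[0,0,0],[0,0,0],[0,0,0],[0,0,0],[0,0,0],[0,0,0],[0,0,0],[0,0,0],[0,0,0],[0,0,0],[0,0,0],[0,0,0]],"claw":[0,0,0,0,0,0,0,0,0,0,0,0]}' && python3 -m jog '{"dp":[[0,0,-0.003],[0,0,-0.006],[0,0,-0.009],[0,0,-0.012],[0,0,-0.015],[0,0,-0.018],[0,0,-0.02],[0,0,-0.022]],"rot":[[0,0,0],[0,0,0],[0,0,0],[0,0,0],[0,0,0],[0,0,0],[0,0,0],[0,0,0]],"claw":[0,0,0,0,0,0,0,0]}'
python3 - <<'E'
from h import *
go([37,-90,104]);print(state()['ft_force'])
E
```

```text
t: 14.85
eef_pos: [644.1, 70.9, 102.9]
tcp_rot: [-1.571, -0.0, -1.534]
ft_force: [0.8, -0.8, 0.5]
opening: 0.002
t: 15.65
eef_pos: [622.2, 70.1, 102.8]
tcp_rot: [-1.571, -0.0, -1.534]
ft_force: [2.0, -1.6, 0.3]
opening: 0.005
t 15.65 now rig [  36.3 -104.7  102.8] dp [-0.0007 -0.0012 -0.0147] rot [-0.     -0.0001  0.0002]
[ 1.98234425 -1.60648906  0.27491073]
```

```bash
for i in 1; do python3 -m jog '{"dp":[[0,0,-0.002],[0,0,-0.004],[0,0,-0.006]],"rot":[[0,0,0],[0,0,0],[0,0,0]],"claw":[0,0,0]}'; done; python3 -m jog '{"dp":[[0,0,-0.0015],[0,0,-0.003]],"rot":[[0,0,0],[0,0,0]],"claw":[0,0]}'
```

```text
t: 15.95
eef_pos: [616.3, 69.9, 102.8]
tcp_rot: [-1.571, -0.0, -1.534]
ft_force: [2.4, -1.9, 1.1]
opening: 0.004
t: 16.15
eef_pos: [613.3, 69.8, 102.8]
tcp_rot: [-1.571, -0.0, -1.534]
ft_force: [2.7, -1.4, 0.3]
opening: 0.007
```

```bash
python3 -m jog '{"dp":[[0,0,-0.0015],[0,0,-0.003]],"rot":[[0,0,0],[0,0,0]],"claw":[0,0]}'
```

```text
t: 16.35
eef_pos: [613.0, 69.7, 103.2]
tcp_rot: [-1.564, -0.0, -1.534]
ft_force: [19.9, -0.0, -7.7]
opening: 0.005
```

The force jumped from 2.5 N to 20 N, so the end stop is reached after about 55 mm of travel. Back off, lift and look.

```bash
python3 -m jog '{"dp":[[0,0,0.01],[0,0,0.035],[0,0,0.07],[0,-0.04,0.08],[0,-0.08,0.08],[0,-0.12,0.08],[0,-0.12,0.08]],"rot":[[0,0,0],[0,0,0],[0,0,0],[0,0,0],[0,0,0],[0,0,0],[0,0,0]],"claw":[0,0,0,0,0,0,0]}'
python3 - <<'E'
from h import *
print(state()['ft_force'])
i=read_camera('wrist');cv2.imwrite('pics/w5.png',i[:,:,::-1])
E
```

```text
t: 17.05
eef_pos: [691.9, 73.1, 228.4]
tcp_rot: [-1.564, 0.0, -1.534]
ft_force: [0.3, -0.0, 0.3]
opening: 0.005
[ 0.27772733 -0.01758097  0.27401266]
```

View pics/w5.png

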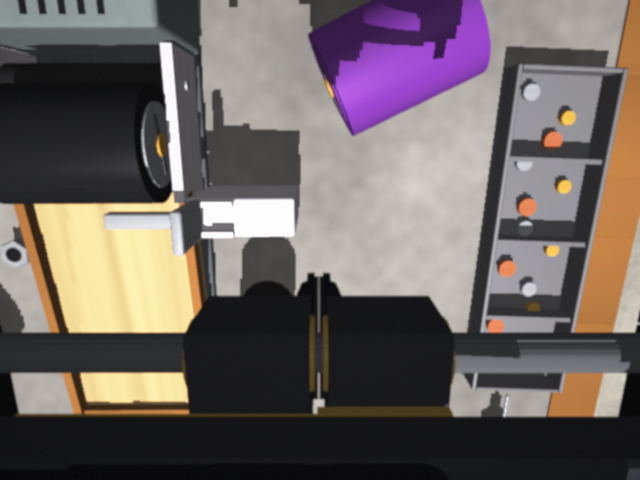

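```bash
python3 - <<'E'
from h import *
print('tab',back('wrist',(185,235),129))
a=np.linspace(0,2*np.pi,73)
v=proj('wrist',rig(P,[(92+42*np.cos(t),-40,83+42*np.sin(t)) for t in a]))[:,1];print('barrel rows at home',v.min(),v.max())
print(np.round(state()['ft_force'],1),state()['t']); job_done()
E
```

```text
tab [ 39.3 -87.4 129. ]
barrel rows at home 85.66368891363382 206.82049922834616
[ 0.1  0.7 -0.3] 17.1
the job is handed in; nothing more can be done
```

I pushed the barrel up the ramp with two spread fingertips at 30 mm/s, slowing to 15 mm/s at the crest. It settled in the bed between the rollers. I then pushed the keeper by its tab to its end stop, backed off, and handed in at t = 17.1 s with nothing touching.

**Barrel:** The push force was a steady 2 N or so at every reading up the slope and dropped to zero after the crest. The last wrist picture puts the barrel's rear edge at about row 203, against 207 predicted for home. An earlier check also read 7–8 rows off, about 2–3 mm. I put both down to calibration error.

**Keeper:** Force rose from about 2.5 N to 20 N at the stop. The tab's outer face came to y ≈ -83 mm by tool position and -87 mm by camera, from -137 to -139 mm at the start. That is 50–55 mm of travel, which fits a start 5–10 mm out. The tool and camera readings differ by about 4 mm.

**Other things on the bench:** I moved over or clear of them and felt no unexpected contact. I took no final picture covering all of them.

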